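# Show the reference ball to the bench camera with the inspection mirror

### The job

The bench camera looks straight up: unscrew its dust cap a quarter turn anticlockwise to the stop, then swing the cap on its arm fully aside. Then take the inspection mirror by its handle out of its stand and hold it upright over the middle of the lens, at the height of the steel ball on its post and turned to face the ball (not the square block on the other post), so that the camera sees the ball in the middle of the mirror. Finish while still holding the mirror still there, touching nothing else with it, and leave the posts and the other things on the bench where they are.

Things in the scene. Friction and masses are not known exactly. Their poses are not given: they have to be found in the camera images.
- bench_camera: Camera bolted to the bench: square dark base plate 90 x 90 x 10 mm, black round housing 54 mm across, silver lens collar 42 mm across whose top is 60 mm above the bench. Origin at the centre of its underside; z up. Its optical axis is vertical, through the origin. A pin post 16 mm across stands 50 mm from the axis towards the body's -y and carries the cap arm.
- lens (a point): The middle of the camera's lens, on the optical axis, 61 mm above the bench.
- cap (a joint): Turn of the black dust cap on its arm about its own vertical axis, rad: 0 = screwed home, grows anticlockwise seen from above, stop at 1.57; it counts as unscrewed beyond 1.2. Friction 0.04 N m; stays where left. It may turn back once swung aside. Captive: it neither comes off its arm nor rises.
- cap_grip (a point): Middle of the cap's upright grip wing, 88 mm above the bench: the wing is 11 mm thick along this point's x, 35 mm long along its y, and stands from 71 to 97 mm above the bench, on a cap 40 mm across. The point turns with the cap. Grip the wing from above across its thickness.
- cap_arm (a joint): Swing of the flat arm that carries the cap, about the vertical pin, rad: 0 = cap over the lens, grows anticlockwise seen from above (the cap goes towards the camera body's -x side), stop at 1.6; it counts as fully aside beyond 1.2. Friction 0.06 N m; stays where left. The cap's axis is 50 mm from the pin. Unscrew the cap first.
- cap_pin (a point): Axis of the arm's pin, at the height of the arm, 65 mm above the bench, fixed to the camera.
- mirror: Loose hand mirror, 90 g, upright in a stand. Steel handle 14 x 14 mm, 45 to 149 mm above its underside, flats across x and y; head 36 x 36 x 39 mm: two side cheeks, a 45 degree mirror plate between them, glass below, open below and to +x, back closed; dark nib on top at +x. Origin: centre of the head's underside; z up the handle; x the way it looks: a camera below looking straight up sees level along +x.
- mirror_center (a point): Middle of the mirror glass, on the handle's axis, 18 mm above the tool's underside; axes as the tool's.
- mirror_stand: Dark wooden block fixed to the bench, foot 74 x 74 mm, 26 mm high, with a square pocket 39 x 39 mm open at the top, floor 6.5 mm above the bench; the mirror's head stands in it and lifts straight out. Origin at the centre of its underside.
- ball_post: Fixed upright post, round base 60 mm across, sleeve 20 mm across, 93 mm high with its clamp collar; a thin steel rod with the ball stands out of its top, clamped at any height. Origin at the centre of its underside.
- ball_marker (a point): Centre of the steel ball, 26 mm across, on the ball post: the marker that the camera shall see; 125 to 175 mm above the bench.
- block_post: The other post, the same but with a square steel block on its rod instead of the ball: not to be shown. Origin at the centre of its underside.
- block_marker (a point): Centre of the 24 mm square block on the block post, 125 to 175 mm above the bench.
- loupe: Black standing magnifier, 45 mm across, 49 mm high, loose: leave alone. Origin at the centre of its underside.
- stamp: Hand stamp with a black knob, foot 25 x 48 mm, 58 mm high, loose: leave alone. Origin at the centre of its underside.
- ring_gauge: Grey steel ring 52 mm across, 16 mm high, loose, lying flat: leave alone. Origin at the centre of its underside.
There are look-alikes about, which are no part of the job. What is meant by the mirror is not purple, and is the larger of those in its own colour.

How it is judged:
By the outcome, as a careful person would: the job done as asked, in the order asked, and still so for the second after the job is handed in, while the arm keeps its last pose, push and grip.
It also fails if it takes over 53 s, if anything falls off the work surface, if the arm or the gripper's body presses on something with over 40 N, if the wrist force passes 120 N, or if a joint passes its speed limit or range.

### The arm

A 6-joint arm with a two-finger parallel gripper is mounted at the origin on a cart in front of the work surface, level with it; the furniture and walls round the work are solid. World frame = base frame: x ahead of the robot, y to its left, z up, the work surface at z = 0. Lengths are in m, angles in degrees, forces in N, time in s.
With the tool pointing down it reaches from about 0.375 to 0.9 m from the base axis. Payload 3.1 kg.
Tool frame: the origin (TCP) lies on the centre line of the jaws, within the pads' length; the fingertips stand 8 mm ahead of it and the grasp point (between the pads) lies 11 mm behind it (bot.tip_extent is the distance from the TCP to the fingertips, in m); z points along the fingers, y is the line along which they close (so a half turn about z gives the same grasp; the last joint's range is limited). The gripper opens to 87 mm and grips with 3 to 60 N. Pads are 19 mm wide; open, the fingers measure 117 mm over their backs; the gripper's body (75 mm by 190 mm) begins 51 mm behind the grasp point.
Start: joints at [60.418, 30.224, 82.088, -0, 67.689, -10.227], TCP at [0.207, 0.59, 0.231] pointing down, gripper open.
Joint ranges: [-176.69, 176.69], [-43.24, 126.21], [12.49, 139.97], [-82, 262], [0, 151.66], [-163.58, 163.58]. Speed limits (degrees/s): [159.86, 159.86, 180, 180, 180, 180].

### API

Orientations are given as a 3x3 rotation matrix whose columns are the frame's x, y, z axes.
In Python, from rig import bot, vision, workorder gives the robot as it stands.
- The arm moves only by the shell command python3 -m handwheel 'ROWS'. ROWS is JSON, a list of rows, each an object with "delta_rot": the turn, a rotation vector about the tool's x, y, z in rad, a list of three; "xyz": the shift along the tool's x, y, z in mm, a list of three; "hand": the closure, from -1 (fully open) to 1 (shut). A call has exactly 5 rows; each row is the pose to reach, as a shift and turn from the pose commanded when the call began, along the tool's axes at that moment; what a row does not reach only later rows make up. A row lasts 1/8 s, in which the tool goes at most 62.5 mm and 10.7 degrees, less where a joint would pass 70% of its speed; a pose out of reach is approached as far as the arm can. A call with a gripper value outside its range is refused whole. The fingers move at their own pace and stop on an object; the grip force is fixed at half the most. Time passes only in rows, so rows that repeat a pose let the fingers close, or fill a call up. It gives the time, the measured TCP pose, the force, the opening and the grip force at its end, in the units of the state.
- bot.read_state(): the state, without advancing time (a new reading comes with each control period).
- vision.capture(name): name is "side" or "top"; returns the picture (384x512x3 uint8, red, green, blue); there is no depth.
- vision.camera_model(name): a dict with "camera_matrix" (3x3 intrinsics, pixels), "camera_from_world" (4x4, takes a point from world to camera coordinates). Camera axes: x right, y up, looking along -z (the intrinsics and any distortion apply to the point x, -y, -z); pixel columns grow to the right and rows downward; lengths in m; the calibration is good to about 2 mm. A picture is of the moment at which its call begins. camera_model takes no time and is no camera call.
- workorder.hand_in(): hands the job in; it is judged then, once.
The state is a dict: "time_s": time; "joint_positions": joint angles; "qvel": joint speeds; "tau": joint torques, N m; "position": TCP position; "tcp_rot": TCP orientation; "force": force on the tool from outside, world axes, zero at the start; "moment": the same for the moment, N m; "opening": opening from 0.0 (shut) to 1.0 (fully open); "grasp_force": force on a finger pad.
Only numpy, scipy, OpenCV 4.12 (cv2) and the standard library are available. Lean on these libraries where they do the work, as an engineer would, in place of code of your own. Each camera call takes 0.05 s, during which the arm holds its last target. There are 200 camera calls.

## Working session

There is one attempt and no reset: what is moved stays moved. The work goes in short steps, Python scripts to look and compute and a shell command to move; the robot and the scene stay as the last step left them, time stands still between calls to the robot, and variables do not carry over. Pictures are saved under pics/ and viewed, at most 10 in all, crops included, and the job is handed in when it is done.

```bash
mkdir -p pics; python3 - <<'E'
from rig import bot, vision
import cv2,numpy as np
np.set_printoptions(precision=4,suppress=True)
for n in("top","side"):
    im=vision.capture(n); cv2.imwrite(f"pics/{n}0.png",cv2.resize(im[:,:,::-1],(800,600),interpolation=cv2.INTER_CUBIC)); cv2.imwrite(f"{n}_raw.png",im[:,:,::-1])
    m=vision.camera_model(n);print(n,{k:np.array(v) if not isinstance(v,str) else v for k,v in m.items()})
print(bot.read_state())
E
```

```text
top {'camera_matrix': array([[379.9203,   0.    , 250.3514],
       [  0.    , 379.9203, 191.3882],
       [  0.    ,   0.    ,   1.    ]]), 'camera_from_world': array([[-0.1247, -0.9922,  0.0005,  0.0769],
       [ 0.9678, -0.1215,  0.2205, -0.5755],
       [-0.2187,  0.028 ,  0.9754, -0.8386],
       [ 0.    ,  0.    ,  0.    ,  1.    ]])}
side {'camera_matrix': array([[428.4315,   0.    , 255.6105],
       [  0.    , 428.4315, 187.1369],
       [  0.    ,   0.    ,   1.    ]]), 'camera_from_world': array([[ 0.8936, -0.4489, -0.0039, -0.5314],
       [ 0.2807,  0.5519,  0.7852, -0.2373],
       [-0.3504, -0.7028,  0.6192, -0.9502],
       [ 0.    ,  0.    ,  0.    ,  1.    ]])}
{'time_s': 0.1, 'joint_positions': array([ 60.4197,  30.2739,  82.1499,  -0.0014,  67.6878, -10.2269]), 'qvel': array([-0.0736, -0.0317, -0.1659,  0.0891, -0.0438,  0.0165]), 'tau': array([ -0.0001, -44.0982, -17.715 ,   0.0635,   0.0533,  -0.0001]), 'position': array([0.2068, 0.5891, 0.2297]), 'tcp_rot': array([[-0.9435,  0.3314, -0.0009],
       [ 0.3314,  0.9435, -0.0017],
       [ 0.0003, -0.0019, -1.    ]]), 'force': array([ 0.1579,  0.0357, -0.4638]), 'moment': array([-0.0345,  0.0211, -0.0017]), 'grasp_force': 0.0, 'opening': 1.0009463301769168}
```

View pics/top0.png

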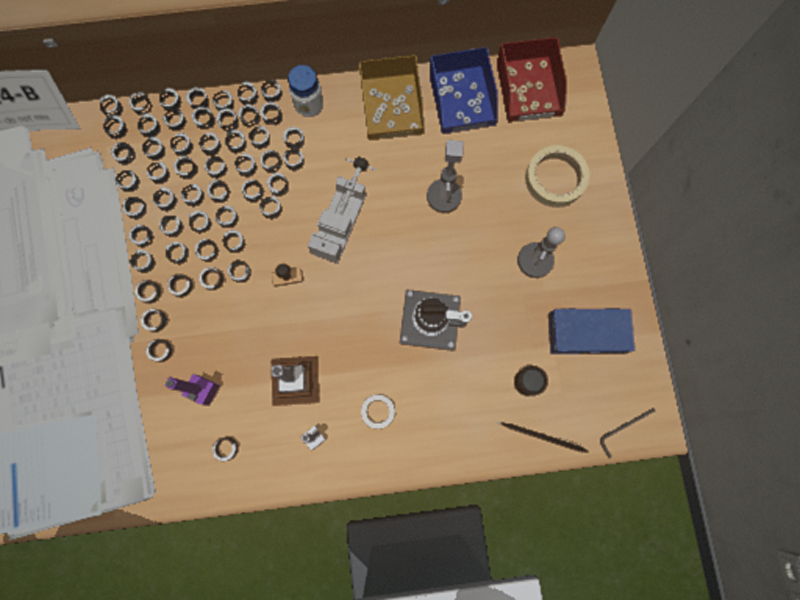

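View pics/side0.png

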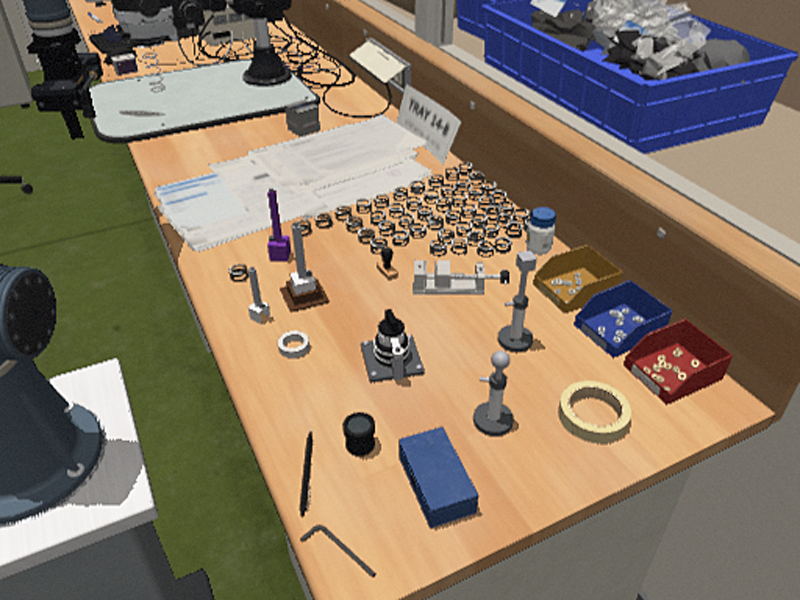

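The top view (800-wide) shows the bench camera at (432,320) with its pin at (463,317), the mirror in its stand at (292,378), the ball at (556,236) and the block at (454,150). The side view shows the same objects. I'll crop the key details next.

```bash
cat > h.py <<'E'
import numpy as np,cv2
from rig import vision
M={n:vision.camera_model(n) for n in("top","side")}
def ray(n,u,v):
    K=np.array(M[n]["camera_matrix"]);T=np.array(M[n]["camera_from_world"]);R=T[:3,:3]
    d=np.linalg.solve(K,[u,v,1.]);d=R.T@(d*[1,-1,-1]);return -R.T@T[:3,3],d/np.linalg.norm(d)
def plane(n,u,v,z):
    o,d=ray(n,u,v);return o+d*(z-o[2])/d[2]
def tri(pt,ps):
    A=0;b=0;L=[]
    for n,p in(("top",pt),("side",ps)):
        o,d=ray(n,*p);P=np.eye(3)-np.outer(d,d);A=A+P;b=b+P@o;L.append((o,d))
    x=np.linalg.solve(A,b);return x,max(np.linalg.norm(np.cross(x-o,d)) for o,d in L)*1e3
def proj(n,p):
    K=np.array(M[n]["camera_matrix"]);T=np.array(M[n]["camera_from_world"])
    c=(T@np.r_[p,1])[:3]*[1,-1,-1];q=K@c;return q[:2]/q[2]
E
python3 - <<'E'
import cv2,numpy as np
t=cv2.imread("top_raw.png");s=cv2.imread("side_raw.png")
def c(im,x,y,w,h):
    return cv2.resize(im[y:y+h,x:x+w],(400,300),interpolation=cv2.INTER_CUBIC)
# 64x48 crops -> 6.25x
out=np.vstack([np.hstack([c(t,160,218,64,48),c(t,250,180,64,48)]),np.hstack([c(s,164,140,80,60),c(s,220,192,64,48)])])
cv2.imwrite("pics/crop1.png",out)
out=np.vstack([np.hstack([c(t,320,138,64,48),c(t,262,88,64,48)]),np.hstack([c(s,290,220,80,60),c(s,300,160,80,60)])])
cv2.imwrite("pics/crop2.png",out)
E
```

```text
(no output)
```

View pics/crop1.png

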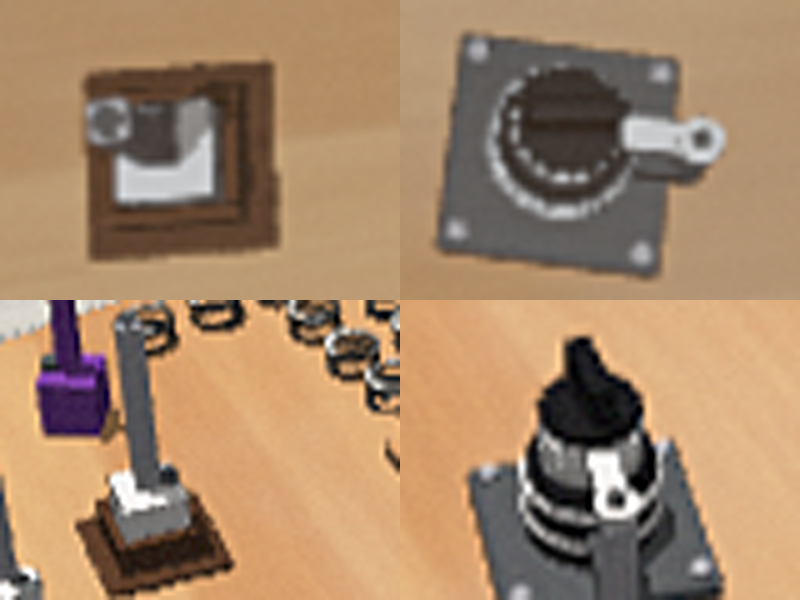

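View pics/crop2.png

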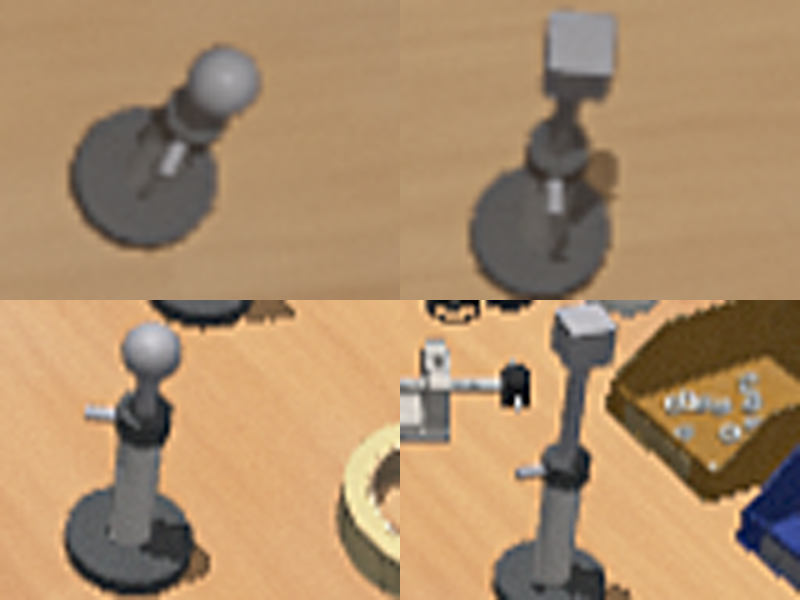

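The crops show four things:
- **Camera:** the cap wing lies roughly along the image row direction. The base corners (crop px) are (463,33), (680,62), (660,275) and (438,250), and the pin is at (703,138).
- **Mirror handle:** its top is at (108,120) in the top view and (127,325) in the side view.
- **Nib:** it is the dark spot at (170,473) in the side crop.
- **Ball:** it is at (224,80) in the top view and (152,350) in the side view.

```bash
python3 - <<'E'
from h import *
np.set_printoptions(precision=4,suppress=True)
T=lambda ox,oy,s:(lambda x,y:(ox+(x+.5)/s-.5,oy+(y+.5)/s-.5))
tm=T(160,218,6.25);tc0=T(250,180,6.25);tc=lambda x,y:tc0(x-400,y)
sm0=T(164,140,5);sm=lambda x,y:sm0(x,y-300);sc0=T(220,192,6.25);sc=lambda x,y:sc0(x-400,y-300)
tb=T(320,138,6.25);sb0=T(290,220,5);sb=lambda x,y:sb0(x,y-300);tk0=T(262,88,6.25);tk=lambda x,y:tk0(x-400,y);sk0=T(300,160,5);sk=lambda x,y:sk0(x-400,y-300)
def quad(name,pts,f,z):
    P=np.array([plane("top",*f(*p),z) for p in pts])[:,:2];e=np.roll(P,-1,0)-P
    print(name,P.mean(0),"sides",np.linalg.norm(e,axis=1),"dir",np.degrees(np.arctan2(e[:,1],e[:,0])));return P.mean(0)
c=quad("cam base",[(463,33),(680,62),(660,275),(438,250)],tc,.01)
quad("cam screws",[(478,50),(662,72),(641,252),(457,230)],tc,.011)
st=quad("stand foot z0",[(85,73),(275,63),(278,245),(92,260)],tm,.0)
st2=quad("stand foot z26",[(85,73),(275,63),(278,245),(92,260)],tm,.026)
print("pin top",tri(tc(703,138),sc(617,498)), plane("top",*tc(703,138),.068))
print("wing ends z97",plane("top",*tc(528,117),.097),plane("top",*tc(622,117),.097))
print("cap wing side top",tri(tc(575,115),sc(580,350)))
print("handle top",tri(tm(108,120),sm(127,325)))
print("ball",tri(tb(224,80),sb(152,350)))
print("block",tri(tk(580,48),sk(585,322)))
def inv(n,f,p):
    u=proj(n,p)
    if f=="tm":return (u-[160,218])*6.25
    if f=="sm":return (u-[164,140])*5+[0,300]
    if f=="sc":return (u-[220,192])*6.25+[400,300]
    if f=="tc":return (u-[250,180])*6.25+[400,0]
ht=tri(tm(108,120),sm(127,325))[0]
for nm,off in dict(c=(0,0),px=(.014,0),nx=(-.014,0),py=(0,.014),ny=(0,-.014)).items():
    p=np.r_[ht[:2]+off,.049];print(nm,inv("top","tm",p),inv("side","sm",p))
E
```

```text
cam base [ 0.5524 -0.0547] sides [0.0885 0.0872 0.0885 0.0893] dir [-104.9931  166.1613   76.3611  -13.8555]
cam screws [ 0.5537 -0.0545] sides [0.0747 0.0739 0.0734 0.074 ] dir [-104.1659  164.9986   75.9506  -14.0247]
stand foot z0 [0.4839 0.1702] sides [0.0758 0.0718 0.073  0.0738] dir [-94.1311 175.3315  87.3987  -2.4689]
stand foot z26 [0.4811 0.1663] sides [0.0737 0.0698 0.071  0.0717] dir [-94.1311 175.3315  87.3987  -2.4689]
pin top (array([ 0.5402, -0.1029,  0.0718]), np.float64(0.36170218312321495)) [ 0.5412 -0.1036  0.068 ]
wing ends z97 [ 0.5517 -0.037   0.097 ] [ 0.5474 -0.071   0.097 ]
cap wing side top (array([ 0.5487, -0.0533,  0.1051]), np.float64(0.017823204805069416))
handle top (array([0.4829, 0.1708, 0.1544]), np.float64(0.671102880446045))
ball (array([ 0.63  , -0.2403,  0.1298]), np.float64(0.4439051315574334))
block (array([ 0.7599, -0.1067,  0.1764]), np.float64(0.29734694247138044))
c [157.9318 148.3328] [144.8673 480.8274]
px [154.6908 111.2978] [168.2079 474.1156]
nx [161.1952 185.623 ] [121.3364 487.5939]
py [120.7451 153.0034] [136.3505 467.6904]
ny [195.0859 143.6663] [153.5238 494.1799]
```

```bash
python3 - <<'E'
import cv2,numpy as np
t=cv2.imread("top_raw.png");s=cv2.imread("side_raw.png")
def c(im,x,y,w,h,g):
    r=cv2.resize(im[y:y+h,x:x+w],(400,400),interpolation=cv2.INTER_CUBIC)
    return np.clip(r.astype(float)*g,0,255).astype(np.uint8)
cv2.imwrite("pics/crop3.png",np.hstack([c(t,262,186,28,28,3.),c(s,236,194,28,28,4.5)]))
E
```

```text
(no output)
```

View pics/crop3.png

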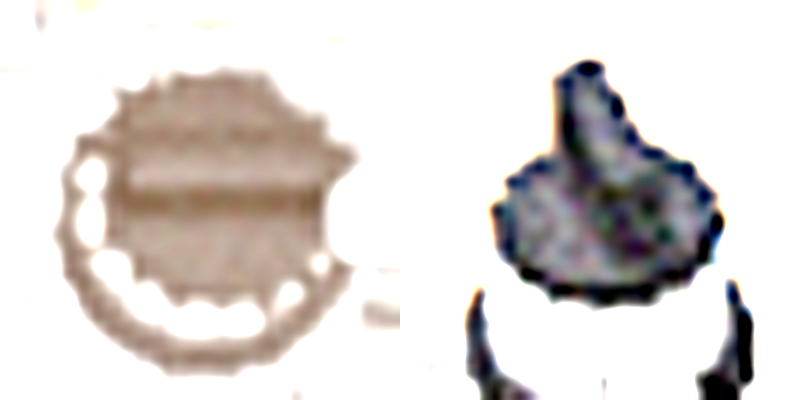

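The wing's top face is the light band across rows 140–190 of the top crop. It is horizontal in the image, so the wing lies at about 83° in the world. Moving above the cap next.

```bash
cat > go.py <<'E'
# prints tool-axis shift (mm) and turn (rad) to bring TCP to x y z with tool-y at yaw (deg), pointing down
import sys,numpy as np
from rig import bot
from scipy.spatial.transform import Rotation as Ro
def go(x,y,z,yaw):
    s=bot.read_state();R=np.array(s["tcp_rot"]);a=np.radians(yaw)
    Y=np.array([np.cos(a),np.sin(a),0]);Z=np.array([0,0,-1.]);G=np.c_[np.cross(Y,Z),Y,Z]
    print("xyz",(R.T@(np.array([x,y,z])-s["position"])*1e3).round(1),"rot",Ro.from_matrix(R.T@G).as_rotvec().round(4),
      "| t",round(s["time_s"],2),"pos",np.round(s["position"],4),"yaw",np.degrees(np.arctan2(R[1,1],R[0,1])).round(1),"j",np.round(s["joint_positions"],1),"F",np.round(s["force"],1),"op",round(s["opening"],3),"gf",round(s["grasp_force"],1))
if __name__=="__main__":go(*map(float,sys.argv[1:5]))
E
python3 go.py .5525 -.0545 .19 -8
```

```text
xyz [-539.5 -492.6   40.4] rot [-1.8000e-03  1.0000e-03  1.3727e+00] | t 0.1 pos [0.2068 0.5891 0.2297] yaw 70.6 j [ 60.4  30.3  82.1  -0.   67.7 -10.2] F [ 0.2  0.  -0.5] op 1.001 gf 0.0
```

```bash
python3 -m handwheel '[{"xyz":[-45,-41,0],"delta_rot":[0,0,0.18],"hand":-1},{"xyz":[-90,-82,0],"delta_rot":[0,0,0.36],"hand":-1},{"xyz":[-135,-123,0],"delta_rot":[0,0,0.54],"hand":-1},{"xyz":[-180,-164,0],"delta_rot":[0,0,0.72],"hand":-1},{"xyz":[-225,-205,0],"delta_rot":[0,0,0.9],"hand":-1}]'; python3 go.py .5525 -.0545 .19 -8
```

```text
time_s: 0.72
position: [0.352, 0.3199, 0.2304]
tcp_rot: [[-0.322, 0.947, 0.0], [0.947, 0.322, -0.0], [-0.0, 0.0, -1.0]]
force: [1.5, -0.1, -0.2]
opening: 1.002
grasp_force: 0.0
xyz [-419.    69.4   40.5] rot [1.000e-04 1.000e-04 4.671e-01] | t 0.72 pos [0.352  0.3199 0.2304] yaw 18.8 j [ 28.8  18.8 102.9  -0.   58.3  10. ] F [ 1.5 -0.1 -0.2] op 1.002 gf 0.0
```

```bash
python3 -m handwheel '[{"xyz":[-60,10,0],"delta_rot":[0,0,0.1],"hand":-1},{"xyz":[-120,20,0],"delta_rot":[0,0,0.2],"hand":-1},{"xyz":[-180,30,0],"delta_rot":[0,0,0.3],"hand":-1},{"xyz":[-240,40,0],"delta_rot":[0,0,0.4],"hand":-1},{"xyz":[-300,50,0],"delta_rot":[0,0,0.467],"hand":-1}]' >/dev/null; python3 go.py .5525 -.0545 .15 -8
```

```text
xyz [-98.6  69.4  80.3] rot [-0.0003 -0.0003  0.0028] | t 1.35 pos [0.4973 0.0527 0.2304] yaw -7.8 j [-6.8 20.7 99.7  0.  59.6  1. ] F [ 0.9  1.3 -0.1] op 0.998 gf 0.0
```

```bash
python3 -m handwheel '[{"xyz":[-35,24,15],"delta_rot":[0,0,0],"hand":-1},{"xyz":[-70,48,30],"delta_rot":[0,0,0],"hand":-1},{"xyz":[-99,69,50],"delta_rot":[0,0,0],"hand":-1},{"xyz":[-99,69,80],"delta_rot":[0,0,0],"hand":-1},{"xyz":[-99,69,80],"delta_rot":[0,0,0],"hand":-1}]' >/dev/null; python3 go.py .5525 -.0545 .083 -8
python3 - <<'E'
from h import *
a=[vision.capture(n)[:,:,::-1] for n in("top","side")]
cv2.imwrite("pics/a1.png",np.hstack([cv2.resize(a[0][140:260,210:330],(400,400),interpolation=3),cv2.resize(a[1][130:250,190:310],(400,400),interpolation=3)]))
E
```

```text
xyz [-1.5  3.4 65.1] rot [-0.0068 -0.0011  0.0046] | t 1.98 pos [ 0.5497 -0.0527  0.1482] yaw -7.7 j [-17.1  31.2  96.8   0.   52.3  -9.3] F [-1.   0.4 -0.1] op 0.996 gf 0.0
```

View pics/a1.png

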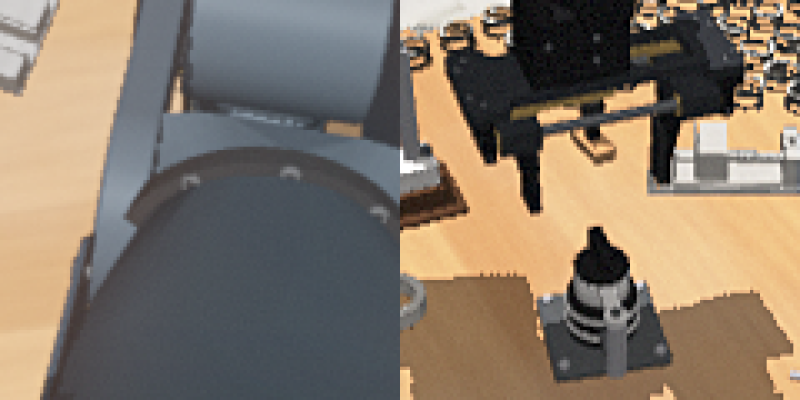

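The top view is blocked by the arm. The side view shows the gripper straddling above the cap wing at (597,240), so I'll descend and grip.

```bash
python3 -m handwheel '[{"xyz":[0,0,20],"delta_rot":[0,0,0],"hand":-1},{"xyz":[0,0,40],"delta_rot":[0,0,0],"hand":-1},{"xyz":[0,0,55],"delta_rot":[0,0,0],"hand":-1},{"xyz":[0,0,67],"delta_rot":[0,0,0],"hand":-1},{"xyz":[0,0,67],"delta_rot":[0,0,0],"hand":-1}]' >/dev/null; python3 go.py .5525 -.0545 .083 -8
python3 -m handwheel '[{"xyz":[0,0,0],"delta_rot":[0,0,0],"hand":1},{"xyz":[0,0,0],"delta_rot":[0,0,0],"hand":1},{"xyz":[0,0,0],"delta_rot":[0,0,0],"hand":1},{"xyz":[0,0,0],"delta_rot":[0,0,0],"hand":1},{"xyz":[0,0,0],"delta_rot":[0,0,0],"hand":1}]' >/dev/null; python3 go.py .5525 -.0545 .083 -8
```

```text
xyz [-1.8  1.2  0.1] rot [-0.0012 -0.0002  0.0059] | t 2.7 pos [ 0.5516 -0.0526  0.0831] yaw -7.7 j [-17.   37.2  99.2  -0.   43.7  -9.3] F [ 0.5 -0.2 -0.3] op 1.0 gf 0.0
xyz [-1.5  0.8  0.7] rot [0.0002 0.0001 0.0056] | t 3.33 pos [ 0.552  -0.0529  0.0837] yaw -7.7 j [-17.   37.1  99.1  -0.   43.7  -9.3] F [-0.6 -0.3 -0.2] op 0.52 gf 0.0
```

```bash
python3 -m handwheel '[{"xyz":[-1.5,0,0],"delta_rot":[0,0,0],"hand":1},{"xyz":[-1.5,0,0],"delta_rot":[0,0,0],"hand":1},{"xyz":[-1.5,0,0],"delta_rot":[0,0,0],"hand":1},{"xyz":[-1.5,0,0],"delta_rot":[0,0,0],"hand":1},{"xyz":[-1.5,0,0],"delta_rot":[0,0,0],"hand":1}]' |tail -4; python3 go.py .5525 -.0545 .083 -8
```

```text
tcp_rot: [[0.134, 0.991, 0.003], [0.991, -0.134, -0.001], [-0.0, 0.003, -1.0]]
force: [-0.0, 1.0, 6.4]
opening: 0.126
grasp_force: 31.5
xyz [ 0.2 -0.3  1.7] rot [0.0026 0.0004 0.0055] | t 3.95 pos [ 0.5528 -0.0547  0.0847] yaw -7.7 j [-17.2  37.   99.1  -0.   43.7  -9.5] F [-0.   1.   6.4] op 0.126 gf 31.5
```

Gripped: the opening is 11 mm, which is the wing's thickness. Now I'll unscrew it anticlockwise (negative about the tool's z).

```bash
python3 -m handwheel '[{"xyz":[0,0,0],"delta_rot":[0,0,-0.16],"hand":1},{"xyz":[0,0,0],"delta_rot":[0,0,-0.32],"hand":1},{"xyz":[0,0,0],"delta_rot":[0,0,-0.48],"hand":1},{"xyz":[0,0,0],"delta_rot":[0,0,-0.64],"hand":1},{"xyz":[0,0,0],"delta_rot":[0,0,-0.8],"hand":1}]' |grep force; python3 go.py .5525 -.0545 .083 82
python3 -m handwheel '[{"xyz":[0,0,0],"delta_rot":[0,0,-0.16],"hand":1},{"xyz":[0,0,0],"delta_rot":[0,0,-0.32],"hand":1},{"xyz":[0,0,0],"delta_rot":[0,0,-0.48],"hand":1},{"xyz":[0,0,0],"delta_rot":[0,0,-0.64],"hand":1},{"xyz":[0,0,0],"delta_rot":[0,0,-0.77],"hand":1}]' |grep force; python3 go.py .5525 -.0545 .083 82; python3 -c "
from rig import bot;print(bot.read_state()['moment'])"
```

```text
force: [0.9, 1.8, 6.4]
grasp_force: 31.6
xyz [ 0.1 -0.4  1.7] rot [ 0.0013  0.0025 -0.7605] | t 4.58 pos [ 0.5528 -0.0543  0.0847] yaw 38.4 j [-17.2  37.   99.1   0.1  43.7 -55.6] F [0.9 1.8 6.4] op 0.123 gf 31.6
force: [-7.2, 3.5, 14.7]
grasp_force: 34.8
xyz [-2.8 -1.2  1.5] rot [ 0.0021 -0.0046  0.0074] | t 5.2 pos [ 0.5499 -0.053   0.0845] yaw 82.4 j [-17.1  37.   99.2   0.1  44.1 -99.6] F [-7.2  3.5 14.7] op 0.121 gf 34.8
[ 0.56455732  1.3614576  -0.49332812]
```

```bash
python3 -m handwheel '[{"xyz":[0,0,0],"delta_rot":[0,0,0.02],"hand":-1},{"xyz":[0,0,0],"delta_rot":[0,0,0.02],"hand":-1},{"xyz":[0,0,0],"delta_rot":[0,0,0.02],"hand":-1},{"xyz":[0,0,-20],"delta_rot":[0,0,0.02],"hand":-1},{"xyz":[0,0,-45],"delta_rot":[0,0,0.02],"hand":-1}]' |grep force
for i in 1; do python3 -m handwheel '[{"xyz":[0,0,0],"delta_rot":[0,0,0.18],"hand":-1},{"xyz":[0,0,0],"delta_rot":[0,0,0.36],"hand":-1},{"xyz":[0,0,0],"delta_rot":[0,0,0.54],"hand":-1},{"xyz":[0,0,0],"delta_rot":[0,0,0.72],"hand":-1},{"xyz":[0,0,0],"delta_rot":[0,0,0.9],"hand":-1}]' |grep force; done; python3 go.py .5525 -.0545 .083 -98
```

```text
force: [0.2, -0.1, 0.1]
grasp_force: 0.0
force: [0.2, 0.6, -0.2]
grasp_force: 0.0
xyz [-0.6  0.9 45.5] rot [-6.0000e-04  5.0000e-04  2.2205e+00] | t 6.45 pos [ 0.5514 -0.0544  0.1285] yaw 29.2 j [-17.2  33.   97.6  -0.   49.4 -46.4] F [ 0.2  0.6 -0.2] op 0.995 gf 0.0
```

```bash
python3 -m handwheel '[{"xyz":[0,0,0],"delta_rot":[0,0,0.18],"hand":-1},{"xyz":[0,0,0],"delta_rot":[0,0,0.36],"hand":-1},{"xyz":[0,0,0],"delta_rot":[0,0,0.54],"hand":-1},{"xyz":[0,0,0],"delta_rot":[0,0,0.72],"hand":-1},{"xyz":[0,0,0],"delta_rot":[0,0,0.9],"hand":-1}]' |grep force; python3 -m handwheel '[{"xyz":[0,0,0],"delta_rot":[0,0,0.18],"hand":-1},{"xyz":[0,0,0],"delta_rot":[0,0,0.36],"hand":-1},{"xyz":[0,0,0],"delta_rot":[0,0,0.54],"hand":-1},{"xyz":[0,0,0],"delta_rot":[0,0,0.72],"hand":-1},{"xyz":[0,0,0],"delta_rot":[0,0,0.9],"hand":-1}]' |grep force;  python3 go.py .5525 -.0545 .083 -98
```

```text
force: [0.7, -0.7, -0.2]
grasp_force: 0.0
force: [-0.9, 0.5, -0.6]
grasp_force: 0.0
xyz [ 1.   0.4 45.5] rot [0.     0.0006 0.4205] | t 7.7 pos [ 0.5515 -0.0544  0.1285] yaw -73.9 j [-17.2  33.   97.6  -0.   49.4  56.7] F [-0.9  0.5 -0.6] op 1.001 gf 0.0
```

```bash
python3 -m handwheel '[{"xyz":[1,0,0],"delta_rot":[0,0,0.18],"hand":-1},{"xyz":[1,0,0],"delta_rot":[0,0,0.36],"hand":-1},{"xyz":[1,0,10],"delta_rot":[0,0,0.42],"hand":-1},{"xyz":[1,0,30],"delta_rot":[0,0,0.42],"hand":-1},{"xyz":[1,0,45],"delta_rot":[0,0,0.42],"hand":-1}]' |grep force;python3 -m handwheel '[{"xyz":[0,0,0],"delta_rot":[0,0,0],"hand":1},{"xyz":[0,0,0],"delta_rot":[0,0,0],"hand":1},{"xyz":[0,0,0],"delta_rot":[0,0,0],"hand":1},{"xyz":[0,0,0],"delta_rot":[0,0,0],"hand":1},{"xyz":[0,0,0],"delta_rot":[0,0,0],"hand":1}]' |grep force;python3 -m handwheel '[{"xyz":[0,0,0],"delta_rot":[0,0,0],"hand":1},{"xyz":[0,0,0],"delta_rot":[0,0,0],"hand":1},{"xyz":[0,0,0],"delta_rot":[0,0,0],"hand":1},{"xyz":[0,0,0],"delta_rot":[0,0,0],"hand":1},{"xyz":[0,0,0],"delta_rot":[0,0,0],"hand":1}]' |grep force; python3 go.py .5525 -.0545 .083 -98
python3 - <<'E'
# arc waypoints for the swing: tool-axis shifts from the present pose
from rig import bot
import numpy as np
s=bot.read_state();R=np.array(s["tcp_rot"]);p=s["position"];pin=np.array([.5407,-.103]);v=p[:2]-pin;print(np.linalg.norm(v))
for a in np.arange(9,86,8.5):
    r=np.radians(a);q=pin+np.array([[np.cos(r),-np.sin(r)],[np.sin(r),np.cos(r)]])@v
    print(round(a,1),(R.T@np.r_[q-p[:2],0]*1e3).round(1),-r.round(3))
E
```

```text
force: [-0.4, 0.5, 0.6]
grasp_force: 0.0
force: [-0.2, 0.6, 0.3]
grasp_force: 0.0
force: [-1.1, 1.4, 7.5]
grasp_force: 32.3
xyz [-0.2  1.1  1.7] rot [-0.0009 -0.0007  0.0055] | t 9.57 pos [ 0.5529 -0.0535  0.0847] yaw -97.7 j [-17.1  37.1  99.    0.1  43.9  80.5] F [-1.1  1.4  7.5] op 0.123 gf 32.3
0.05101523211498918
9.0 [-8.  -0.2 -0. ] -0.157
17.5 [-15.5   0.7  -0. ] -0.305
26.0 [-22.8   2.8  -0. ] -0.454
34.5 [-29.7   5.9  -0. ] -0.602
43.0 [-36.1   9.9  -0. ] -0.75
51.5 [-41.7  14.9  -0. ] -0.899
60.0 [-46.6  20.7  -0.1] -1.047
68.5 [-50.6  27.1  -0.1] -1.196
77.0 [-53.6  34.   -0.1] -1.344
85.5 [-55.6  41.3  -0.1] -1.492
```

```bash
python3 -m handwheel '[{"xyz":[-8,0,0],"delta_rot":[0,0,-0.157],"hand":1},{"xyz":[-15.5,0.7,0],"delta_rot":[0,0,-0.305],"hand":1},{"xyz":[-22.8,2.8,0],"delta_rot":[0,0,-0.454],"hand":1},{"xyz":[-29.7,5.9,0],"delta_rot":[0,0,-0.602],"hand":1},{"xyz":[-36,10,0],"delta_rot":[0,0,-0.75],"hand":1}]' |grep force
python3 go.py .5525 -.0545 .083 -98
python3 - <<'E'
from rig import bot
import numpy as np
s=bot.read_state();R=np.array(s["tcp_rot"]);p=s["position"];pin=np.array([.5407,-.103]);v=p[:2]-pin;print(np.linalg.norm(v),np.degrees(np.arctan2(v[1],v[0]))-76)
for a in np.arange(9,60,9):
    r=np.radians(a);q=pin+np.array([[np.cos(r),-np.sin(r)],[np.sin(r),np.cos(r)]])@v
    print(round(a,1),(R.T@np.r_[q-p[:2],0]*1e3).round(1),-r.round(3))
E
```

```text
force: [-1.5, 2.1, 7.4]
grasp_force: 32.0
xyz [32.2 17.8  1.8] rot [-0.     -0.0016  0.7609] | t 10.2 pos [ 0.5159 -0.0587  0.0847] yaw -54.4 j [-1.890e+01  3.530e+01  1.043e+02  1.000e-01  4.040e+01  3.550e+01] F [-1.5  2.1  7.4] op 0.13 gf 32.0
0.050730305919469976 43.24452230871454
9 [-8.  -0.3 -0. ] -0.157
18 [-15.9   0.7  -0. ] -0.314
27 [-23.5   2.9  -0. ] -0.471
36 [-30.7   6.3  -0. ] -0.628
45 [-37.3  10.8  -0. ] -0.785
54 [-43.1  16.2  -0.1] -0.942
```

```bash
python3 -m handwheel '[{"xyz":[-8,0,0],"delta_rot":[0,0,-0.157],"hand":1},{"xyz":[-15.9,0.7,0],"delta_rot":[0,0,-0.314],"hand":1},{"xyz":[-23.5,2.9,0],"delta_rot":[0,0,-0.471],"hand":1},{"xyz":[-30.7,6.3,0],"delta_rot":[0,0,-0.628],"hand":1},{"xyz":[-36,9.9,0],"delta_rot":[0,0,-0.75],"hand":1}]' |grep force
python3 go.py .5525 -.0545 .083 -98
python3 -m handwheel '[{"xyz":[0,0,0],"delta_rot":[0,0,0],"hand":-1},{"xyz":[0,0,0],"delta_rot":[0,0,0],"hand":-1},{"xyz":[0,0,0],"delta_rot":[0,0,0],"hand":-1},{"xyz":[0,0,-25],"delta_rot":[0,0,0],"hand":-1},{"xyz":[0,0,-80],"delta_rot":[0,0,0],"hand":-1}]' |grep force
python3 -m handwheel '[{"xyz":[0,0,-30],"delta_rot":[0,0,0],"hand":-1},{"xyz":[0,0,-60],"delta_rot":[0,0,0],"hand":-1},{"xyz":[0,0,-60],"delta_rot":[0,0,0],"hand":-1},{"xyz":[0,0,-60],"delta_rot":[0,0,0],"hand":-1},{"xyz":[0,0,-60],"delta_rot":[0,0,0],"hand":-1}]' |grep force
python3 go.py .483 .1705 .225 -3.5
```

```text
force: [3.7, 11.0, 8.6]
grasp_force: 32.6
xyz [44.6 51.8  1.8] rot [ 1.1000e-03 -2.6000e-03  1.5095e+00] | t 10.82 pos [ 0.4928 -0.0878  0.0847] yaw -11.5 j [-2.30e+01  3.44e+01  1.07e+02  1.00e-01  3.85e+01 -1.16e+01] F [ 3.7 11.   8.6] op 0.123 gf 32.6
force: [1.9, -0.7, -0.3]
grasp_force: 0.0
force: [-0.7, 0.4, -0.8]
grasp_force: 0.0
xyz [251.2 -60.3  -2.5] rot [-0.0029 -0.0008 -0.143 ] | t 12.07 pos [ 0.4911 -0.0877  0.2222] yaw -11.7 j [-23.   21.3 100.3  -0.   58.6 -11.3] F [-0.7  0.4 -0.8] op 0.996 gf 0.0
```

```bash
python3 -m handwheel '[{"xyz":[50,-12,0],"delta_rot":[0,0,-0.03],"hand":-1},{"xyz":[100,-24,0],"delta_rot":[0,0,-0.06],"hand":-1},{"xyz":[150,-36,0],"delta_rot":[0,0,-0.09],"hand":-1},{"xyz":[200,-48,0],"delta_rot":[0,0,-0.12],"hand":-1},{"xyz":[250,-60,0],"delta_rot":[0,0,-0.143],"hand":-1}]' |grep force
python3 -m handwheel '[{"xyz":[0,0,0],"delta_rot":[0,0,0],"hand":-1},{"xyz":[0,0,0],"delta_rot":[0,0,0],"hand":-1},{"xyz":[0,0,0],"delta_rot":[0,0,0],"hand":-1},{"xyz":[0,0,0],"delta_rot":[0,0,0],"hand":-1},{"xyz":[0,0,0],"delta_rot":[0,0,0],"hand":-1}]' |grep force
python3 go.py .483 .1705 .119 -3.5
python3 - <<'E'
from h import *
t=vision.capture("top");s=vision.capture("side");cv2.imwrite("top1.png",t[:,:,::-1]);cv2.imwrite("side1.png",s[:,:,::-1])
cv2.imwrite("pics/a2.png",np.hstack([cv2.resize(t[160:260,230:330,::-1],(400,400),interpolation=3),cv2.resize(s[120:270,130:280,::-1],(400,400),interpolation=3)]))
E
```

```text
force: [0.8, 0.3, -0.6]
grasp_force: 0.0
force: [0.1, 0.6, 0.2]
grasp_force: 0.0
xyz [  2.4  -1.3 104.6] rot [ 0.      0.0001 -0.0015] | t 13.32 pos [0.4841 0.1681 0.2236] yaw -3.6 j [ 6.6 22.1 98.5 -0.  59.3 10.2] F [0.1 0.6 0.2] op 1.001 gf 0.0
```

View pics/a2.png

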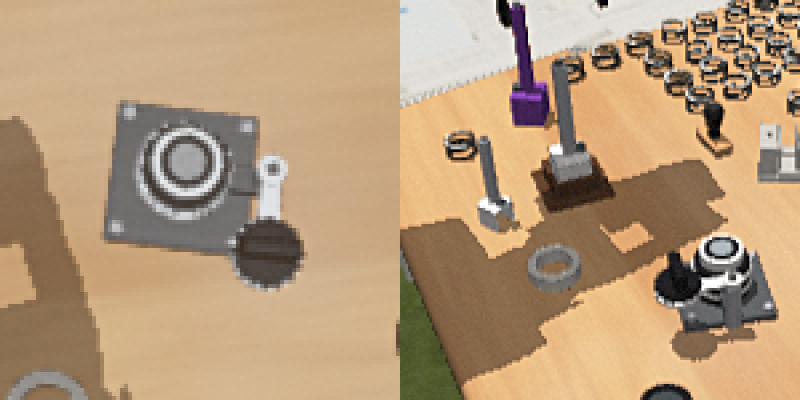

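The cap is fully aside, and the lens is visible at crop (186,160) in the top view and (722,247) in the side view. I'll measure the lens and ball again, then pick up the mirror.

```bash
python3 - <<'E'
from h import *
np.set_printoptions(precision=4,suppress=True)
print("lens tri",tri((276.1,199.6),(250.4,212.3)),plane("top",276.1,199.6,.061),plane("side",250.4,212.3,.061))
def lens(n,f,c,r,lo):
    im=cv2.imread(f);g=cv2.cvtColor(im,cv2.COLOR_BGR2GRAY)
    x,y=map(int,c);p=cv2.resize(g[y-r:y+r,x-r:x+r],None,fx=8,fy=8,interpolation=3);p=cv2.GaussianBlur(p,(0,0),3)
    for meth in(cv2.THRESH_BINARY,):
        _,b=cv2.threshold(p,lo,255,meth)
        for k in cv2.findContours(b,cv2.RETR_LIST,cv2.CHAIN_APPROX_NONE)[0]:
            if len(k)>40:
                e=cv2.fitEllipse(k);print(n,np.array(e[0])/8-.44+[x-r,y-r],np.array(e[1])/8)
lens("top","top1.png",(276,199),18,125)
lens("side","side1.png",(250,212),16,125)
b=lens("ballT","top_raw.png",(355,150),14,105)
b=lens("ballS","side_raw.png",(320,230),12,105)
E
python3 -m handwheel '[{"xyz":[2,-1,25],"delta_rot":[0,0,0],"hand":-1},{"xyz":[2,-1,50],"delta_rot":[0,0,0],"hand":-1},{"xyz":[2,-1,75],"delta_rot":[0,0,0],"hand":-1},{"xyz":[2,-1,95],"delta_rot":[0,0,0],"hand":-1},{"xyz":[2,-1,105],"delta_rot":[0,0,0],"hand":-1}]' |grep force
python3 go.py .483 .1705 .119 -3.5
```

```text
lens tri (array([ 0.5536, -0.0535,  0.0621]), np.float64(0.08608794073757138)) [ 0.5539 -0.0537  0.061 ] [ 0.5541 -0.0524  0.061 ]
top [258.8259 215.4538] [2.3034 3.3802]
top [292.6334 212.7116] [1.8045 7.9687]
top [287.3939 203.496 ] [1.283  4.2844]
top [276.3634 199.8878] [8.7848 8.9193]
top [276.3313 199.8922] [12.8329 13.0348]
top [275.6588 201.817 ] [23.7177 24.7145]
top [276.3144 200.0489] [18.0253 18.21  ]
top [274.8428 187.7108] [18.4017 36.8668]
side [249.9906 212.4246] [5.4639 8.2634]
side [250.1146 212.5497] [ 8.4093 13.061 ]
side [252.2898 210.4378] [26.03   34.2003]
ballT [347.4776 162.0863] [2.762 4.03 ]
ballT [356.1954 147.6475] [27.6844 34.3903]
ballS [318.1085 230.2424] [23.8588 28.639 ]
force: [1.2, -0.1, 0.9]
grasp_force: 0.0
xyz [-0.3  0.4 -1.4] rot [-0.0014  0.0003 -0.0001] | t 14.05 pos [0.4826 0.1708 0.1176] yaw -3.5 j [  7.   31.6 104.1  -0.   44.4  10.5] F [ 1.2 -0.1  0.9] op 1.003 gf 0.0
```

```bash
python3 -m handwheel '[{"xyz":[0,0,0],"delta_rot":[0,0,0],"hand":1},{"xyz":[0,0,0],"delta_rot":[0,0,0],"hand":1},{"xyz":[0,0,0],"delta_rot":[0,0,0],"hand":1},{"xyz":[0,0,0],"delta_rot":[0,0,0],"hand":1},{"xyz":[0,0,0],"delta_rot":[0,0,0],"hand":1}]' |grep force;python3 -m handwheel '[{"xyz":[0,0,0],"delta_rot":[0,0,0],"hand":1},{"xyz":[0,0,0],"delta_rot":[0,0,0],"hand":1},{"xyz":[0,0,0],"delta_rot":[0,0,0],"hand":1},{"xyz":[0,0,0],"delta_rot":[0,0,0],"hand":1},{"xyz":[0,0,0],"delta_rot":[0,0,0],"hand":1}]' |grep force; python3 go.py .483 .1705 .119 -3.5
python3 - <<'E'
from h import *
L,e=tri((276.35,199.9),(250.05,212.5));print("lens",L,e)
f=lambda c,o,s:(o[0]+(c[0]+.5)/s-.5,o[1]+(c[1]+.5)/s-.5)
B,e=tri(f((224,80),(320,138),6.25),f((152,50),(290,220),5));print("ball",B,e,np.degrees(np.arctan2(*(B-L)[1::-1])))
E
```

```text
force: [-0.0, 0.5, -0.2]
grasp_force: 0.0
force: [-0.2, 0.6, -0.4]
grasp_force: 30.0
xyz [-0.5  0.  -0.5] rot [-0.0002  0.      0.0001] | t 15.3 pos [0.483  0.171  0.1185] yaw -3.5 j [  7.   31.5 104.   -0.   44.5  10.5] F [-0.2  0.6 -0.4] op 0.16 gf 30.0
lens [ 0.55262218 -0.053967    0.06225278] 0.26126154847033056
ball [ 0.63003838 -0.24026524  0.12976821] 0.4439051315574334 -67.4346811698841
```

```bash
python3 -m handwheel '[{"xyz":[0,0,-15],"delta_rot":[0,0,0],"hand":1},{"xyz":[0,0,-35],"delta_rot":[0,0,0],"hand":1},{"xyz":[0,0,-60],"delta_rot":[0,0,0],"hand":1},{"xyz":[0,0,-85],"delta_rot":[0,0,0],"hand":1},{"xyz":[0,0,-106],"delta_rot":[0,0,0],"hand":1}]' |grep force; python3 go.py .5528 -.0545 .2245 -67.5
```

```text
force: [0.2, -0.4, -1.6]
grasp_force: 30.0
xyz [-220.8   83.5    1.9] rot [ 7.0000e-04 -7.0000e-04  1.1171e+00] | t 15.93 pos [0.4829 0.171  0.2264] yaw -3.5 j [ 7.  21.9 98.4  0.  59.7 10.5] F [ 0.2 -0.4 -1.6] op 0.16 gf 30.0
```

```bash
python3 -m handwheel '[{"xyz":[-20,8,0],"delta_rot":[0,0,0.1],"hand":1},{"xyz":[-45,17,0],"delta_rot":[0,0,0.23],"hand":1},{"xyz":[-75,28,0],"delta_rot":[0,0,0.38],"hand":1},{"xyz":[-105,40,0],"delta_rot":[0,0,0.53],"hand":1},{"xyz":[-135,51,0],"delta_rot":[0,0,0.68],"hand":1}]' |grep force; python3 go.py .5528 -.0545 .2245 -67.5
```

```text
force: [0.5, 0.6, -0.7]
grasp_force: 30.0
xyz [-45.3  78.8   1. ] rot [ 2.000e-04 -3.000e-04  4.323e-01] | t 16.55 pos [0.5257 0.0323 0.2255] yaw -42.7 j [-8.7 23.  96.5  0.  60.5 34.1] F [ 0.5  0.6 -0.7] op 0.155 gf 30.0
```

```bash
python3 -m handwheel '[{"xyz":[-14,25,0],"delta_rot":[0,0,0.13],"hand":1},{"xyz":[-27,47,0],"delta_rot":[0,0,0.25],"hand":1},{"xyz":[-37,64,0],"delta_rot":[0,0,0.35],"hand":1},{"xyz":[-43,75,0.5],"delta_rot":[0,0,0.41],"hand":1},{"xyz":[-45,79,1],"delta_rot":[0,0,0.43],"hand":1}]' |grep force
python3 -m handwheel '[{"xyz":[0,0,0],"delta_rot":[0,0,0],"hand":1},{"xyz":[0,0,0],"delta_rot":[0,0,0],"hand":1},{"xyz":[0,0,0],"delta_rot":[0,0,0],"hand":1},{"xyz":[0,0,0],"delta_rot":[0,0,0],"hand":1},{"xyz":[0,0,0],"delta_rot":[0,0,0],"hand":1}]' |grep force; python3 go.py .5528 -.0545 .2245 -67.5
python3 - <<'E'
from h import *
t=vision.capture("top");s=vision.capture("side");cv2.imwrite("top2.png",t[:,:,::-1]);cv2.imwrite("side2.png",s[:,:,::-1])
cv2.imwrite("pics/a3.png",np.hstack([cv2.resize(s[:,:,::-1][150:210,220:280],(400,400),interpolation=3),cv2.resize(s[120:270,210:360,::-1],(400,400),interpolation=3)]))
for p in([.5528,-.0545,.1305],[.5528,-.0545,.1125],[.63,-.2403,.13]):print((proj("side",p)-[220,150])*400/60,(proj("side",p)-[210,120])*400/150+[400,0])
E
```

```text
force: [0.0, 0.2, -0.6]
grasp_force: 30.0
force: [-0.3, -0.5, -1.7]
grasp_force: 30.0
xyz [-1.2  0.9 -1. ] rot [-0.0001  0.0001  0.0074] | t 17.8 pos [ 0.5536 -0.0532  0.2235] yaw -67.1 j [-17.   25.4  92.5   0.   62.1  50.1] F [-0.3 -0.5 -1.7] op 0.158 gf 30.0
[199.86550612 274.7915542 ] [506.61286912 189.91662168]
[200.46100862 313.47017279] [506.85107011 205.38806912]
[667.9735298  529.73533854] [693.85607859 291.89413542]
```

View pics/a3.png

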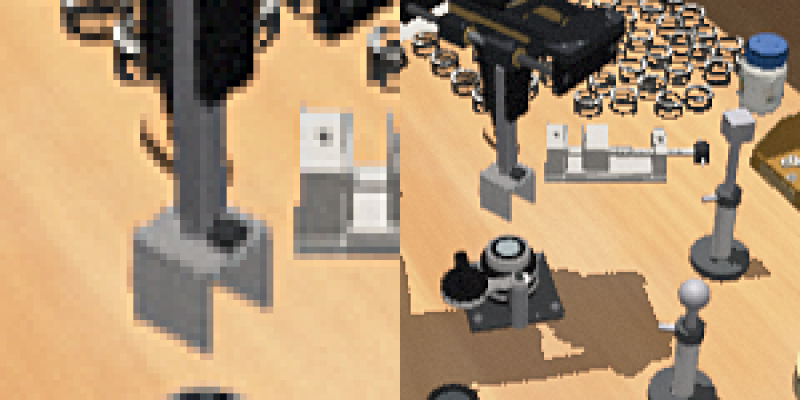

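The mirror is held upright with its nib towards the ball. The head centre is at crop (202,280), against a predicted (200,275). One small final correction remains.

```bash
python3 -m handwheel '[{"xyz":[-1,0.8,-0.5],"delta_rot":[0,0,0.007],"hand":1},{"xyz":[-1,0.8,-1],"delta_rot":[0,0,0.007],"hand":1},{"xyz":[-1,0.8,-1],"delta_rot":[0,0,0.007],"hand":1},{"xyz":[-1,0.8,-1],"delta_rot":[0,0,0.007],"hand":1},{"xyz":[-1,0.8,-1],"delta_rot":[0,0,0.007],"hand":1}]' |grep force
python3 -m handwheel '[{"xyz":[0,0,0],"delta_rot":[0,0,0],"hand":1},{"xyz":[0,0,0],"delta_rot":[0,0,0],"hand":1},{"xyz":[0,0,0],"delta_rot":[0,0,0],"hand":1},{"xyz":[0,0,0],"delta_rot":[0,0,0],"hand":1},{"xyz":[0,0,0],"delta_rot":[0,0,0],"hand":1}]' |grep force; python3 go.py .5528 -.0545 .2245 -67.5
python3 -c "
from rig import workorder;print(workorder.hand_in())"
```

```text
force: [1.0, 0.0, -1.8]
grasp_force: 30.0
force: [-0.2, 0.8, -1.3]
grasp_force: 30.0
xyz [-0.2 -0.1  0.1] rot [0.     0.     0.0001] | t 19.15 pos [ 0.553  -0.0546  0.2246] yaw -67.5 j [-17.2  25.3  92.5  -0.   62.2  50.3] F [-0.2  0.8 -1.3] op 0.161 gf 30.0
the job is handed in; nothing more can be done
None
```

I handed the job in at 19.2 s: the cap is unscrewed to its stop and swung fully aside, and the arm is holding the mirror still over the lens at ball height, facing the ball; hand-in returned no verdict.

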